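# Sort the returned hardware and log the batch

## Robot

A 6-joint arm with a two-finger parallel gripper is mounted at the origin on the work surface. World frame = base frame: x ahead of the robot, y to its left, z up, the work surface at z = 0. Lengths are in mm, angles in rad, forces in N, time in s.
With the tool pointing down it reaches from about 350 to 875 mm from the base axis. Payload 4.2 kg.
Tool frame: the origin (TCP) lies on the mounting face of the last link; the fingertips stand 173 mm ahead of it and the grasp point (between the pads) lies 155 mm ahead of it; z points along the fingers, y is the line along which they close (so a half turn about z gives the same grasp; the last joint's range is limited). The gripper opens to 85 mm and grips with 20 to 120 N. Pads are 22 mm wide; open, the fingers measure 114 mm over their backs; the gripper's body (76 mm by 85 mm) begins 54 mm behind the grasp point. The pads swing forward as they close: fully open they stand 13 mm farther back than shut.
Start: joints at [-1.047, 0.385, 0.008, 0, -1.194, -0.259], TCP at [163.59, -603.19, 404.712] pointing down, gripper open.
Joint ranges: [-3.14, 3.14], [-1.21, 2.06], [-1.07, 1.41], [-3.16, 2.05], [-2.99, -0.16], [-3.1, 3.1]. Speed limits (rad/s): [2.79, 2.79, 3.14, 3.14, 3.14, 3.14].

## Interface

Orientations are given as a unit quaternion [x, y, z, w].
In Python, from bench import arm gives the robot as it stands. The module is installed in compiled form; this text tells all that it offers.
- The arm moves only by the tool move_arm, never from a script. Its arguments are lists of equal length, an entry for each row: "fingers": the finger opening in mm, from 0 to 85.4; "travel": the shift along the tool's x, y, z in mm, a list of three; "dr": the turn, a rotation vector about the tool's x, y, z in rad, a list of three. A call has 1 to 10 rows; each row is the pose to reach, as a shift and turn from the pose commanded when the call began, along the tool's axes at that moment; what a row does not reach only later rows make up. A row lasts 1/10 s, in which the tool goes at most 50 mm and 8.59 degrees, less where a joint would pass 70% of its speed; a pose out of reach is approached as far as the arm can. A call with a gripper value outside its range is refused whole. The fingers move at their own pace and stop on an object; the grip force is fixed at half the most. Time passes only in rows, so rows that repeat a pose let the fingers close. It gives the time, the measured TCP pose, the force, the opening and the grip force at its end, in the units of the state.
- arm.read_state(): the state, without advancing time (a new reading comes with each control period).
- arm.get_image(name): name is "side" or "top" or "wrist"; returns the picture (480x640x3 uint8, red, green, blue); there is no depth.
- arm.camera_model(name): a dict with "intrinsics" (3x3 intrinsics, pixels), "pose" (4x4, takes a point from camera to world coordinates). Camera axes: x right, y up, looking along -z (the intrinsics and any distortion apply to the point x, -y, -z); pixel columns grow to the right and rows downward; lengths in mm; the calibration is good to about 2 mm. A picture is of the moment at which its call begins: read the wrist's pose just before it. camera_model takes no time and is no camera call; for the wrist camera it gives the pose at the moment of the call.
- arm.job_done(): hands the job in; it is judged then, once.
The state is a dict: "clock": time; "joints": joint angles; "joint_vel": joint speeds; "joint_efforts": joint torques, N m; "position": TCP position; "ee_rot": TCP orientation; "contact_force": force on the tool from outside, world axes, zero at the start; "wrist_torque": the same for the moment, N m; "gripper_width": finger opening in mm; "grasp_force": force on a finger pad.
Only numpy, scipy, OpenCV 4.12 (cv2) and the standard library are available. Lean on these libraries where they do the work, as an engineer would, in place of code of your own. Each camera call takes 0.05 s, during which the arm holds its last target. There are 200 camera calls.

## Task

Sort all the returned hardware on the packing bench into the blue bins: bolt-and-nut sets into the bin with white tags, brass hinges into the one with yellow tags, red-lidded screw tubs into the one with red tags. When everything is sorted, take the stylus and with its tip push the recessed green button in the front of the grey counter fully in for about half a second to log the batch, then lay the stylus flat back in its grey tray. Leave the tape roll, marker and scissors where they are.

Things in the scene. Friction and masses are not known exactly. Their poses are not given: they have to be found in the camera images.
- bolt1: bolt-and-nut set: a dark 16 mm round shank, 60 mm long and bare for 41 mm in its middle, with a bright 24 mm square head at one end and a 24 mm square nut at the other; 70 mm overall, about 130 g, lying down. Origin on the shank's axis, 12 mm above what it lies on, in the middle of the length; x along the shank. May be absent (None)
- bolt2: bolt-and-nut set: a dark 16 mm round shank, 60 mm long and bare for 41 mm in its middle, with a bright 24 mm square head at one end and a 24 mm square nut at the other; 70 mm overall, about 130 g, lying down. Origin on the shank's axis, 12 mm above what it lies on, in the middle of the length; x along the shank. May be absent (None)
- bolt3: bolt-and-nut set: a dark 16 mm round shank, 60 mm long and bare for 41 mm in its middle, with a bright 24 mm square head at one end and a 24 mm square nut at the other; 70 mm overall, about 130 g, lying down. Origin on the shank's axis, 12 mm above what it lies on, in the middle of the length; x along the shank. May be absent (None)
- hinge1: brass cabinet hinge folded shut: a flat block 64 mm (x) by 34 mm (y, barrel included, from y = -17 to +17 mm) and 12 mm thick, with a round 12 mm barrel along its +y edge; about 100 g. Origin under the centre of its underside, z up when right way up. May be absent (None)
- hinge2: brass cabinet hinge folded shut: a flat block 64 mm (x) by 34 mm (y, barrel included, from y = -17 to +17 mm) and 12 mm thick, with a round 12 mm barrel along its +y edge; about 100 g. Origin under the centre of its underside, z up when right way up. May be absent (None)
- tub1: small square tub of screws, clear walls and a red lid, 46 x 46 mm and 37 mm high, about 120 g. Origin at the centre of its underside. May be absent (None)
- tub2: small square tub of screws, clear walls and a red lid, 46 x 46 mm and 37 mm high, about 120 g. Origin at the centre of its underside. May be absent (None)
- bin_white: blue open bin with white tags on its front and back rims: outside 130 (x) x 160 (y) x 60 mm high, walls and floor 5 mm, fixed to the bench. Origin at the centre of its underside, z up
- bin_yellow: blue open bin with yellow tags on its front and back rims: outside 130 (x) x 160 (y) x 60 mm high, walls and floor 5 mm, fixed to the bench. Origin at the centre of its underside, z up
- bin_red: blue open bin with red tags on its front and back rims: outside 130 (x) x 160 (y) x 60 mm high, walls and floor 5 mm, fixed to the bench. Origin at the centre of its underside, z up
- tray: low grey stylus tray, 200 (x) x 100 (y) mm outside, rim 14 mm high, walls and floor 4 mm, fixed to the bench. Origin at the centre of its underside
- stylus: stylus: an orange handle of 14 x 14 mm square section, 95 mm long, with a steel rod of 8 mm diameter and 55 mm length out of its front end; 50 g. Starts lying in the tray. Origin at the centre of the handle, on the axis; x points to the tip
- stylus_tip (a point): the tip of the stylus's rod, on its axis, 102.5 mm ahead of the handle's centre
- counter: grey batch counter with a black display hood on top, 120 deep (x) x 150 wide (y) x 90 mm high (hood to about 140 mm, set back 40 mm from the front), fixed to the bench. Origin at the centre of its underside; its upright front face, 60 mm ahead of the origin, looks along its own -x, to the robot's right. A yellow stripe on its top runs straight over the button
- recess_mouth (a point): centre of the mouth of the square recess in the counter's front face, framed in yellow, 55 mm above the bench; the recess is 18 x 18 mm and its axis is the counter's x (level)
- button_face (a point): centre of the front face of the green spring button (16 mm across), which lies 8 mm deep in the recess; the counter's x points into it
- log_button (a joint): how far the button is pushed in: 0 out, 0.005 m fully in (about 4 N); it counts as pressed beyond 0.0035
- tape_roll: bystander: small cardboard-brown roll of tape, 56 mm across, 30 mm high, lying among the goods. Origin under its centre
- marker: bystander: blue marker pen with black cap, 135 mm long. Origin on its axis 50 mm from the cap's end
- scissors: bystander: scissors with orange handles, 190 mm long. Origin at their pivot, on the underside

How it is judged (in metres and radians):
On the way, in this order (a step that is already met when the one before it is completed fails the run):
1. every item present lies in the bin of its type (x of bolt1 in the frame of bin_white between -0.06 and 0.06 m and y of bolt1 in the frame of bin_white between -0.075 and 0.075 m and z of each of bolt1, bolt2, bolt3 in the frame of bin_white below 0.052 m and linear speed of each of bolt1, bolt2, bolt3, hinge1, hinge2, tub1, tub2 below 0.05 m/s and x of bolt2 in the frame of bin_white between -0.06 and 0.06 m and y of bolt2 in the frame of bin_white between -0.075 and 0.075 m and x of bolt3 in the frame of bin_white between -0.06 and 0.06 m and y of bolt3 in the frame of bin_white between -0.075 and 0.075 m and x of hinge1 in the frame of bin_yellow between -0.06 and 0.06 m and y of hinge1 in the frame of bin_yellow between -0.075 and 0.075 m and z of each of hinge1, hinge2 in the frame of bin_yellow below 0.052 m and x of hinge2 in the frame of bin_yellow between -0.06 and 0.06 m and y of hinge2 in the frame of bin_yellow between -0.075 and 0.075 m and x of tub1 in the frame of bin_red between -0.06 and 0.06 m and y of tub1 in the frame of bin_red between -0.075 and 0.075 m and z of each of tub1, tub2 in the frame of bin_red below 0.052 m and x of tub2 in the frame of bin_red between -0.06 and 0.06 m and y of tub2 in the frame of bin_red between -0.075 and 0.075 m), for 0.3 s.
2. the recessed button is pushed in by the stylus, the fingers not touching the counter (value of joint log_button above 0.0035 m and contact force between stylus and counter above 0.5 N and contact force between the fingers and counter below 0.5 N), for 0.2 s.
At the end, for the whole second after the job is handed in: every item present is at rest inside the bin of its type, below the rim; the stylus lies flat and at rest inside its tray, its whole length within the rim; the button has sprung back out (less than 1.5 mm in) (all of step 1 and x of stylus in the frame of tray between -0.052 and 0.052 m and y of stylus in the frame of tray between -0.046 and 0.046 m and z of stylus in the frame of tray below 0.018 m and x of stylus_tip in the frame of tray between -0.1 and 0.1 m and y of stylus_tip in the frame of tray between -0.05 and 0.05 m and z of stylus_tip in the frame of tray below 0.022 m and linear speed of stylus below 0.03 m/s and value of joint log_button below 0.0015 m); the robot touches nothing.
It fails at once if the tape roll is shifted by more than 50 mm (distance of tape_roll from where it was at the start of the episode above 0.05 m).
It fails at once if the marker is shifted by more than 50 mm (distance of marker from where it was at the start of the episode above 0.05 m).
It fails at once if the scissors is shifted by more than 50 mm (distance of scissors from where it was at the start of the episode above 0.05 m).
Of bolt1, bolt2, bolt3, hinge1, hinge2, tub1, tub2 only 5 to 7 are there at a start; the rules pass over those that are not, and their reading is None.
At some moment in a run one of bolt1, bolt2, bolt3, hinge1, hinge2, tub1, tub2 may be knocked a few centimetres aside while the robot is not near it.
Once in a run the grip may slacken for a moment while it holds something.
It also fails if it takes over 210 s, if anything falls off the work surface, if the arm or the gripper's body presses on something with over 40 N, if the wrist force passes 120 N, or if a joint passes its speed limit or range.

## Working session

There is one attempt and no reset: what is moved stays moved. The work goes in short steps, Python scripts to look and compute and a tool call to move; the robot and the scene stay as the last step left them, time stands still between calls to the robot, and variables do not carry over. Pictures are saved under pics/ and viewed, at most 15 in all, crops included, and the job is handed in when it is done.

Besides the shell and the picture viewer there is one more tool, called after "Request:" by a JSON object that holds its "fn" and its "kwargs". move_arm: Moves the arm, as the interface text tells. Its arguments: {"type":"object","properties":{"fingers":{"type":"array","items":{"type":"number"}},"travel":{"type":"array","items":{"type":"array","items":{"type":"number"}}},"dr":{"type":"array","items":{"type":"array","items":{"type":"number"}}}},"required":["fingers","travel","dr"]}

```bash
mkdir -p pics; python3 - <<'E'
from bench import arm
import cv2
s=arm.read_state();print(s)
for n in("top","side"):
    cv2.imwrite(f"pics/{n}0.png",arm.get_image(n)[:,:,::-1]);m=arm.camera_model(n);print(n,m)
print(arm.camera_model("wrist"))
E
```

```text
{'clock': 0.0, 'joints': array([-1.04742314e+00,  3.85518886e-01,  6.62559770e-03, -5.29290751e-04,
       -1.19401647e+00, -2.58563964e-01]), 'joint_vel': array([-0.00030013, -0.00178422, -0.00144461,  0.0005939 ,  0.00053423,
        0.0003817 ]), 'joint_efforts': array([ 1.70735329e-03, -3.92288733e+01,  1.88400882e+01,  4.18613702e+00,
       -4.66529615e-03,  9.03288793e-06]), 'position': array([ 163.53344373, -602.99835109,  403.6393443 ]), 'ee_rot': array([-1.31921231e-01,  9.91259609e-01,  1.07071503e-03, -1.75280457e-04]), 'contact_force': array([ 0.57396137,  0.72202302, -0.3398686 ]), 'wrist_torque': array([-0.00518894,  0.05106951, -0.03341411]), 'grasp_force': 0.0, 'gripper_width': 85.4672495271146}
top {'intrinsics': array([[605.14748501,   0.        , 313.86227909],
       [  0.        , 605.14748501, 249.15044929],
       [  0.        ,   0.        ,   1.        ]]), 'pose': array([[-5.60678535e-02,  9.77514568e-01, -2.03277310e-01,
         2.19451364e+02],
       [-9.98424623e-01, -5.53339332e-02,  9.29665833e-03,
        -6.94462860e+00],
       [-2.16051415e-03,  
[... 490 characters left out ...]
01e+02],
       [ 7.17414872e-03,  6.34911752e-01,  7.72551357e-01,
         1.04200038e+03],
       [ 0.00000000e+00,  0.00000000e+00,  0.00000000e+00,
         1.00000000e+00]])}
{'intrinsics': array([[408.43658285,   0.        , 318.13408599],
       [  0.        , 408.43658285, 242.69750216],
       [  0.        ,   0.        ,   1.        ]]), 'pose': array([[-2.61639133e-01, -9.18700968e-01, -2.95860601e-01,
         8.60788432e+01],
       [ 9.65163423e-01, -2.48366722e-01, -8.23015082e-02,
        -6.24380932e+02],
       [ 2.12854766e-03, -3.07087126e-01,  9.51679025e-01,
         3.71955553e+02],
       [ 0.00000000e+00,  0.00000000e+00,  0.00000000e+00,
         1.00000000e+00]])}
```

View pics/top0.png

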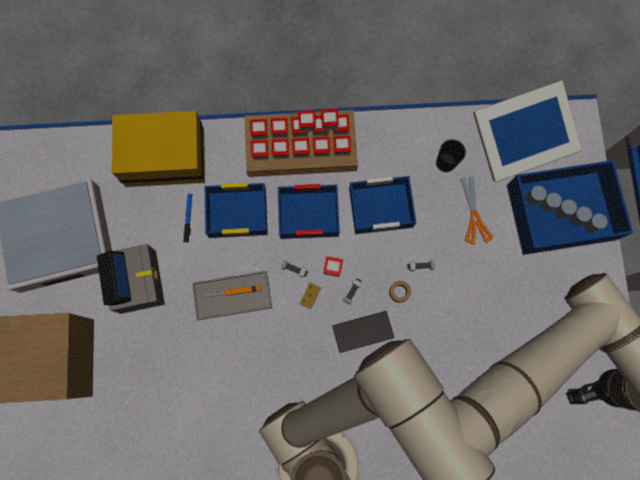

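View pics/side0.png

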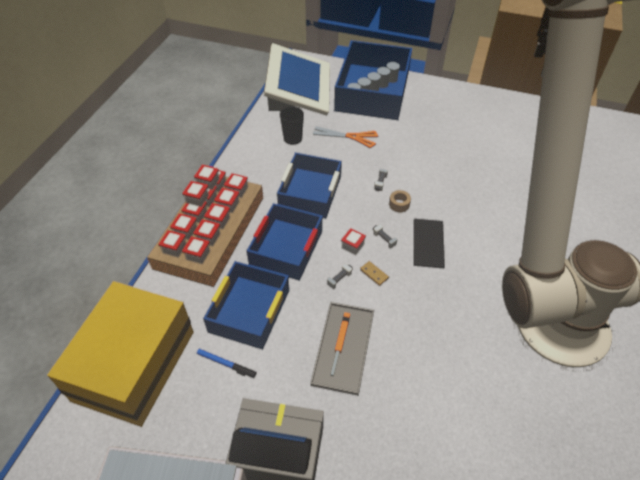

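The top view shows the bins yellow (236,210), red (308,210) and white (382,205). The bolts are at (294,268), (352,291) and (421,265), with the hinge at (311,295) and the tub at (333,266). The tape is at (400,291), the stylus in its tray at (232,293) and the counter at (135,277). The tubs in the wooden rack look like stock, not returned goods.

```bash
cat > h.py <<'E'
from bench import arm
import numpy as np, cv2
from scipy.spatial.transform import Rotation as R
def pix(n,uv,z,m=None):
    m=m or arm.camera_model(n);K=m["intrinsics"];P=m["pose"]
    uv=np.atleast_2d(np.array(uv,float));d=np.c_[(uv-K[:2,2])/K[0,0],np.ones(len(uv))]*[1,-1,-1]
    d=d@P[:3,:3].T;return (P[:3,3]+d*((z-P[2,3])/d[:,2])[:,None])[:,:2]
def proj(n,p,m=None):
    m=m or arm.camera_model(n);K=m["intrinsics"];P=m["pose"]
    c=(np.atleast_2d(p)-P[:3,3])@P[:3,:3]*[1,-1,-1];return c[:,:2]/c[:,2:]*K[0,0]+K[:2,2]
def down(yaw): # closing line (tool y) at world angle yaw, tool z down
    y=np.array([np.cos(yaw),np.sin(yaw),0]);z=np.array([0,0,-1.]);return R.from_matrix(np.c_[np.cross(y,z),y,z])
def delta(gp,Rt,s=None): # grasp point target -> travel, dr
    s=s or arm.read_state();R0=R.from_quat(s["ee_rot"]);tcp=np.array(gp)-Rt.apply([0,0,155])
    return R0.inv().apply(tcp-s["position"]).round(1),(R0.inv()*Rt).as_rotvec().round(3)
def go(x,y,z,yaw=None):
    s=arm.read_state();R0=R.from_quat(s["ee_rot"]);y0=R0.apply([0,1,0]);c=np.arctan2(y0[1],y0[0])
    if yaw is None:yaw=c
    out=[]
    for w in (yaw,yaw+np.pi):
        d=(w-c+np.pi)%(2*np.pi)-np.pi
        out.append((abs(d),w))
    w=min(out)[1];print("yaw",round(c,3),"j6",s["joints"][5].round(2),*delta([x,y,z],down(w),s))
def grab(n,f):
    m=arm.camera_model(n);im=arm.get_image(n)[:,:,::-1].copy();cv2.imwrite("pics/"+f+".png",im);return im,m
E
python3 - <<'E'
from h import *
for n,uv,z in [("binY",(236,210),40),("binR",(308,210),40),("binW",(382,205),40),("b1",(294,268),12),("b2",(352,291),12),("b3",(421,265),12),("hinge",(311,295),12),("tub",(333,266),37),("tape",(400,291),20),("tray",(232,295),5),("counterstripe",(147,273),90),("marker",(188,217),6),("sci",(474,208),5)]:
    print(n,pix("top",uv,z).round())
cx,cy=pix("top",(333,275),12)[0]
# camera offset in the tool: aim camera; print cam in tool frame
s=arm.read_state();P=arm.camera_model("wrist")["pose"];R0=R.from_quat(s["ee_rot"])
print(R0.inv().apply(P[:3,3]-s["position"]),(R0.inv().as_matrix()@P[:3,:3]).round(3))
go(500,-40,200,np.pi/2)
go(500,-40,200,0)
E
```

```text
binY [[662. 180.]]
binR [[652. -12.]]
binW [[ 654. -211.]]
b1 [[501.  34.]]
b2 [[ 431. -116.]]
b3 [[ 490. -305.]]
hinge [[427.  -8.]]
tub [[497. -69.]]
tape [[ 423. -242.]]
tray [[439. 202.]]
counterstripe [[496. 404.]]
marker [[660. 315.]]
sci [[ 641. -466.]]
[80.37027033 -0.39458732 31.78323061] [[ 0.     0.952  0.307]
 [ 1.     0.    -0.   ]
 [-0.     0.307 -0.952]]
yaw 1.835 j6 -0.26 [-472.   455.3   49.6] [ 0.002 -0.     0.265]
yaw 1.835 j6 -0.26 [-472.   455.3   49.6] [ 2.000e-03  1.000e-03 -1.306e+00]
```

Request:
{"fn": "move_arm", "kwargs": {"fingers": [85, 85, 85, 85, 85, 85, 85, 85, 85, 85], "travel": [[-472, 455, 0], [-472, 455, 0], [-472, 455, 0], [-472, 455, 0], [-472, 455, 0], [-472, 455, 0], [-472, 455, 0], [-472, 455, 0], [-472, 455, 0], [-472, 455, 0]], "dr": [[0, 0, 0.265], [0, 0, 0.265], [0, 0, 0.265], [0, 0, 0.265], [0, 0, 0.265], [0, 0, 0.265], [0, 0, 0.265], [0, 0, 0.265], [0, 0, 0.265], [0, 0, 0.265]]}}

```text
clock: 1.1
position: [419.9, -173.2, 404.7]
ee_rot: [0.0, 1.0, 0.0, -0.0]
contact_force: [1.0, -0.5, -0.1]
gripper_width: 85.4
grasp_force: 0.0
```

```bash
python3 - <<'E'
from h import *
im,m=grab("wrist","w1");t,mt=grab("top","top1")
print(m["pose"][:3,3],arm.read_state()["position"])
E
```

```text
[ 339.69370442 -174.03542119  372.92266406] [ 421.80531499 -171.24405388  404.66634876]
```

View pics/w1.png

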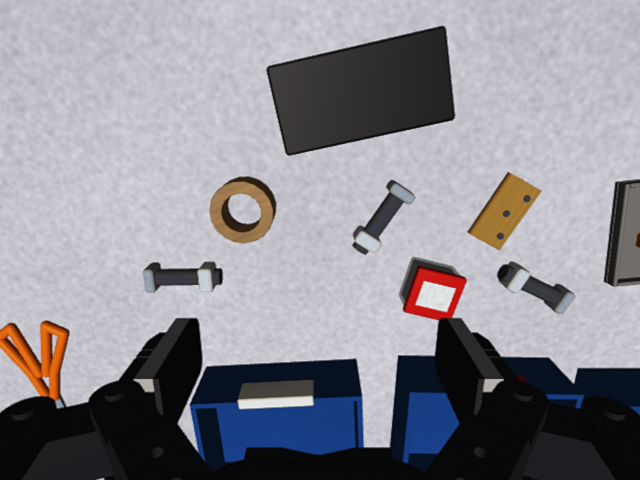

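View pics/top1.png

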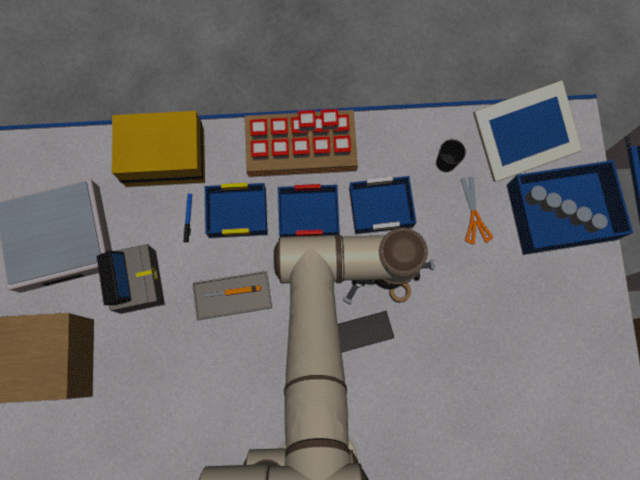

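The wrist view shows bolts with shank midpoints at about (180,277), (385,216) and (540,288). The hinge is at (504,211), the tub lid at (435,293) and the tape at (242,210). The ground hidden before is empty in the top view, so there are five items: 3 bolts, 1 hinge and 1 tub.

```bash
python3 - <<'E'
from h import *
m=arm.camera_model("wrist")
def seg(n,a,b,z):
    p=pix("wrist",[a,b],z,m);d=p[1]-p[0];print(n,p.mean(0).round(1),"len",np.hypot(*d).round(1),"ang",np.arctan2(d[1],d[0]).round(3))
seg("b3",(159,277),(200,277),14);seg("b2",(397,204),(372,230),14);seg("b2ends",(401,193),(367,240),14);seg("b1",(523,283),(556,298),14);seg("b1ends",(505,273),(571,300),14)
h=pix("wrist",[(509,173),(540,190),(499,249),(469,232)],12,m);print("hinge",h.mean(0),np.linalg.norm(np.diff(h,axis=0),axis=1),np.arctan2(*(h[1]-h[2])[::-1]))
h=pix("wrist",[(417,266),(466,279),(453,321),(404,307)],37,m);print("tub",h.mean(0),np.linalg.norm(np.diff(h,axis=0),axis=1),np.arctan2(*(h[1]-h[0])[::-1]))
for n,a,b in [("Y",(234,186),(235,231)),("R",(307,186),(307,233)),("W",(379,181),(385,225))]:seg(n,*[a,b],60) if 0 else print(n,(lambda p:(p.mean(0),p[0]-p[1]))(pix("top",[a,b],60)))
go(431,-116,120,2.1)
E
```

```text
b3 [ 492.9 -302.9] len 38.9 ang 1.578
b2 [ 433.  -111.8] len 32.3 ang -0.716
b2ends [ 432.8 -112.4] len 52.3 ang -0.571
b1 [504.5  41.4] len 37.8 ang 1.148
b1ends [500.5  39.5] len 73.5 ang 1.185
hinge [427.70406141  -3.40107591] [33.42617918 62.66875605 34.1654846 ] 2.6682140075752234
tub [497.8071751  -66.00282604] [46.23495902 42.52068239 48.2578966 ] 1.3066952184339917
Y (array([661.56653306, 181.54421944]), array([123.26958315,  -0.98406312]))
R (array([648.0253224 ,  -9.52919254]), array([128.29101067,  -6.90742731]))
W (array([ 654.50197677, -208.49428997]), array([121.34008927,   6.30681316]))
yaw 1.578 j6 -1.54 [ -9.5  55.1 129.7] [ 0.     0.001 -0.522]
```

```bash
python3 - <<'E'
from h import *
go(433,-112,20,1.0)
E
```

```text
yaw 1.578 j6 -1.54 [-11.4  59.1 229.7] [0.001 0.001 0.578]
```

Request:
{"fn": "move_arm", "kwargs": {"fingers": [60, 60, 60, 60, 60, 60, 60, 0, 0, 0], "travel": [[-11, 59, 50], [-11, 59, 90], [-11, 59, 130], [-11, 59, 160], [-11, 59, 200], [-11, 59, 230], [-11, 59, 230], [-11, 59, 230], [-11, 59, 230], [-11, 59, 230]], "dr": [[0, 0, 0.15], [0, 0, 0.3], [0, 0, 0.45], [0, 0, 0.578], [0, 0, 0.578], [0, 0, 0.578], [0, 0, 0.578], [0, 0, 0.578], [0, 0, 0.578], [0, 0, 0.578]]}}

```text
clock: 2.2
position: [431.2, -116.2, 176.4]
ee_rot: [0.285, 0.959, 0.001, 0.002]
contact_force: [1.3, 1.0, 0.2]
gripper_width: 16.5
grasp_force: 0.1
```

```bash
python3 - <<'E'
from h import *
s=arm.read_state();print(s["position"],s["gripper_width"],s["grasp_force"],s["contact_force"])
go(655,-243,45,np.pi/2)
E
```

```text
[ 431.23308884 -116.22991873  176.42523149] 16.533892261038247 0.06925775203853846 [1.28388929 0.9587772  0.18602658]
yaw 0.993 j6 -2.25 [-256.8   16.2  -22.6] [ 0.002  0.004 -0.578]
```

Request:
{"fn": "move_arm", "kwargs": {"fingers": [0, 0, 0, 0, 0, 0, 0, 0, 0, 0], "travel": [[0, 0, 0], [0, 0, -50], [0, 0, -90], [-50, 3, -100], [-100, 6, -100], [-150, 9, -100], [-200, 12, -100], [-257, 16, -100], [-257, 16, -100], [-257, 16, -70]], "dr": [[0, 0, 0], [0, 0, 0], [0, 0, 0], [0, 0, -0.15], [0, 0, -0.3], [0, 0, -0.45], [0, 0, -0.578], [0, 0, -0.578], [0, 0, -0.578], [0, 0, -0.578]]}}

```text
clock: 3.2
position: [657.1, -244.7, 249.1]
ee_rot: [0.0, 1.0, -0.001, 0.005]
contact_force: [0.1, -0.1, -1.1]
gripper_width: 13.5
grasp_force: 59.1
```

```bash
python3 - <<'E'
from h import *
s=arm.read_state();print(s["position"],s["gripper_width"],s["grasp_force"],s["contact_force"])
im,m=grab("wrist","w2")
go(655,-243,35,np.pi/2)
E
```

```text
[ 657.07766591 -244.69950314  249.11396425] 13.518144201228157 59.1276490688324 [ 0.07984625 -0.07262422 -1.1170351 ]
yaw 1.568 j6 -1.45 [-1.7  0.2 50.2] [ 0.003 -0.004 -0.003]
```

View pics/w2.png

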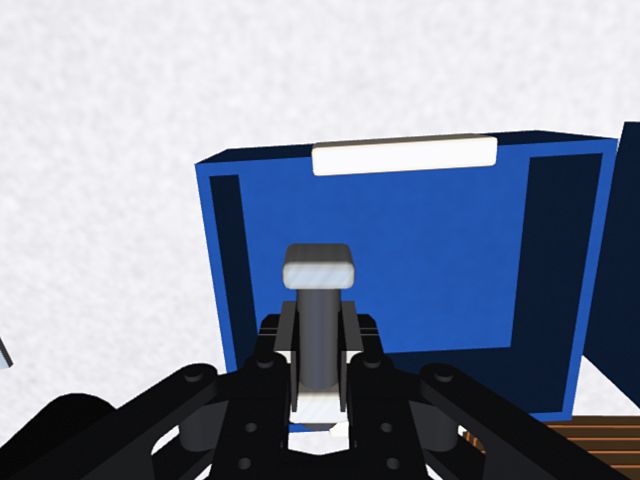

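The bolt is held and sits over the left part of the white bin, whose interior runs from about u=215 to 575. I'll lower it and release.

Request:
{"fn": "move_arm", "kwargs": {"fingers": [0, 0, 34, 34, 34, 34, 60, 60], "travel": [[-2, 0, 40], [-2, 0, 58], [-2, 0, 58], [-2, 0, 58], [-2, 0, 10], [-2, 0, -40], [100, 0, -40], [200, 0, -40]], "dr": [[0, 0, 0], [0, 0, 0], [0, 0, 0], [0, 0, 0], [0, 0, 0], [0, 0, 0], [0, 0, 0], [0, 0, 0]]}}

```text
clock: 4.05
position: [556.0, -242.7, 288.8]
ee_rot: [-0.0, 1.0, -0.001, 0.004]
contact_force: [-1.3, -1.0, 0.1]
gripper_width: 59.7
grasp_force: 0.0
```

```bash
python3 - <<'E'
from h import *
s=arm.read_state();print(s["position"],s["gripper_width"],s["grasp_force"],s["contact_force"])
go(493,-303,18,0)
E
```

```text
[ 555.98495827 -242.71088288  288.81975622] 59.73113014116865 0.0 [-1.31472035 -1.01790381  0.07792161]
yaw 1.572 j6 -1.42 [ 63.9 -60.1 115.4] [-0.007  0.005 -1.57 ]
```

Request:
{"fn": "move_arm", "kwargs": {"fingers": [60, 60, 60, 60, 60, 60, 60, 60, 60, 60], "travel": [[30, -30, 0], [64, -60, 0], [64, -60, 0], [64, -60, 0], [64, -60, 0], [64, -60, 0], [64, -60, 0], [64, -60, 20], [64, -60, 40], [64, -60, 60]], "dr": [[0, 0, -0.15], [0, 0, -0.3], [0, 0, -0.45], [0, 0, -0.6], [0, 0, -0.75], [0, 0, -0.9], [0, 0, -1.05], [0, 0, -1.2], [0, 0, -1.35], [-0.007, 0.005, -1.49]]}}

```text
clock: 5.05
position: [492.1, -302.9, 226.5]
ee_rot: [-0.68, 0.733, 0.002, -0.002]
contact_force: [-0.0, -0.1, 0.3]
gripper_width: 60.5
grasp_force: 0.0
```

```bash
python3 - <<'E'
from h import *
s=arm.read_state();print(s["position"],s["gripper_width"],s["grasp_force"],s["contact_force"])
im,m=grab("wrist","w3")
go(493,-303,18,0)
E
```

```text
[ 492.11633504 -302.90799297  226.47376808] 60.49038095081281 0.0 [-0.01502779 -0.13098384  0.28527321]
yaw 3.069 j6 0.2 [ 0.5 -2.6 49.7] [ 0.012  0.003 -0.072]
```

View pics/w3.png

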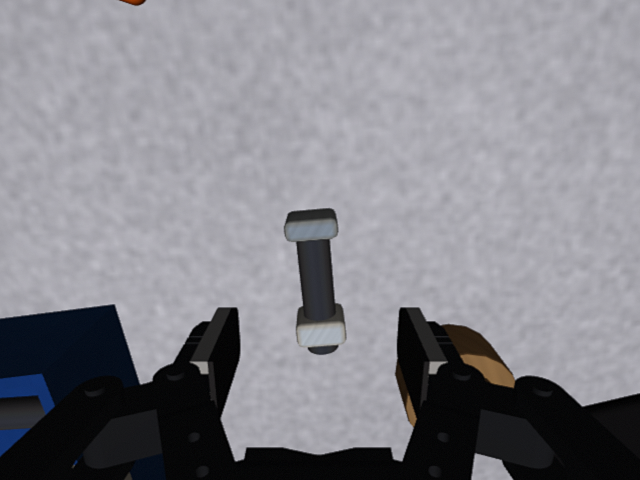

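The bolt's shank middle is at (317,273), between the fingers in u. I'll check where that is along the shank.

```bash
python3 - <<'E'
from h import *
print(proj("wrist",[493,-303,14]),pix("wrist",[(317,276),(313,242),(318,306)],14))
E
```

```text
[[305.39954352 286.1131337 ]] [[ 487.17273862 -307.71534288]
 [ 487.76830202 -324.51932409]
 [ 487.82794733 -292.18248603]]
```

```bash
python3 - <<'E'
from h import *
go(488,-308,18,0)
E
```

```text
yaw 3.069 j6 0.2 [ 5.9  2.  49.8] [ 0.012  0.003 -0.072]
```

Request:
{"fn": "move_arm", "kwargs": {"fingers": [60, 60, 60, 0, 0, 0, 0, 0, 0, 0], "travel": [[6, 2, 20], [6, 2, 50], [6, 2, 50], [6, 2, 50], [6, 2, 50], [6, 2, 50], [6, 2, 50], [6, 2, 0], [6, 2, -50], [6, 2, -65]], "dr": [[0.01, 0, -0.07], [0.01, 0, -0.07], [0.01, 0, -0.07], [0.01, 0, -0.07], [0.01, 0, -0.07], [0.01, 0, -0.07], [0.01, 0, -0.07], [0.01, 0, -0.07], [0.01, 0, -0.07], [0.01, 0, -0.07]]}}

```text
clock: 6.1
position: [491.9, -309.7, 296.0]
ee_rot: [-0.704, 0.711, -0.005, 0.003]
contact_force: [0.0, -0.2, -0.8]
gripper_width: 13.4
grasp_force: 58.8
```

```bash
python3 - <<'E'
from h import *
s=arm.read_state();print(s["position"],s["gripper_width"],s["grasp_force"],s["contact_force"])
go(655,-173,35,np.pi/2)
E
```

```text
[ 491.87168916 -309.68136645  296.0087276 ] 13.422826715096623 58.80827486515045 [ 0.00446266 -0.23178706 -0.77055758]
yaw 3.132 j6 0.27 [-138.6 -160.5  107.5] [-0.012  0.007  1.561]
```

Request:
{"fn": "move_arm", "kwargs": {"fingers": [0, 0, 0, 0, 0, 0, 0, 0, 0, 0], "travel": [[-30, -35, 0], [-60, -70, 0], [-90, -105, 0], [-120, -140, 0], [-139, -160, 0], [-139, -160, 0], [-139, -160, 0], [-139, -160, 0], [-139, -160, 0], [-139, -160, 20]], "dr": [[0, 0, 0.15], [0, 0, 0.3], [0, 0, 0.45], [0, 0, 0.6], [0, 0, 0.75], [0, 0, 0.9], [0, 0, 1.05], [0, 0, 1.2], [0, 0, 1.35], [0, 0, 1.49]]}}

```text
clock: 7.1
position: [653.0, -171.9, 273.6]
ee_rot: [-0.032, 0.999, -0.0, 0.005]
contact_force: [0.2, 1.6, -0.5]
gripper_width: 13.7
grasp_force: 58.8
```

```bash
python3 - <<'E'
from h import *
im,m=grab("wrist","w4")
s=arm.read_state();print(s["position"],s["gripper_width"],s["grasp_force"],s["contact_force"])
go(655,-173,35,np.pi/2)
E
```

```text
[ 651.19629886 -171.61800036  267.66937046] 13.75463458472225 58.82032334804535 [-1.04375953  0.65096822 -4.48311407]
yaw 1.63 j6 -1.49 [-3.8 -1.8 77.7] [ 0.003 -0.001  0.059]
```

Request:
{"fn": "move_arm", "kwargs": {"fingers": [0, 0, 34, 34, 34, 34, 60, 60, 60, 60], "travel": [[-4, -2, 40], [-4, -2, 80], [-4, -2, 80], [-4, -2, 80], [-4, -2, 30], [-4, -2, -20], [46, 28, -20], [86, 68, -20], [126, 108, -20], [156, 148, -20]], "dr": [[0, 0, 0.06], [0, 0, 0.06], [0, 0, 0.06], [0, 0, 0.06], [0, 0, 0], [0, 0, -0.1], [0, 0, -0.25], [0, 0, -0.4], [0, 0, -0.55], [0, 0, -0.7]]}}

```text
clock: 8.15
position: [498.5, -49.8, 290.8]
ee_rot: [-0.379, 0.926, 0.0, 0.002]
contact_force: [-0.1, 1.0, 1.2]
gripper_width: 59.7
grasp_force: 0.0
```

```bash
python3 - <<'E'
from h import *
s=arm.read_state();print(s["position"],s["gripper_width"],s["grasp_force"],s["contact_force"])
go(499,36,70,2.75)
E
```

```text
[498.50255887 -49.79275191 290.8471606 ] 59.725020312381616 0.0 [-0.09287526  0.95781718  1.1700228 ]
yaw 2.347 j6 -1.02 [-60.3  60.9  66. ] [-0.002  0.003 -0.403]
```

Request:
{"fn": "move_arm", "kwargs": {"fingers": [60, 60, 60, 60, 60], "travel": [[-30, 30, 0], [-60, 61, 20], [-60, 61, 45], [-60, 61, 66], [-60, 61, 66]], "dr": [[0, 0, -0.15], [0, 0, -0.3], [0, 0, -0.403], [0, 0, -0.403], [0, 0, -0.403]]}}

```text
clock: 8.65
position: [500.2, 35.5, 222.4]
ee_rot: [-0.554, 0.832, 0.001, -0.001]
contact_force: [-0.6, -0.5, 0.2]
gripper_width: 60.1
grasp_force: 0.0
```

```bash
python3 - <<'E'
from h import *
im,m=grab("wrist","w5")
s=arm.read_state();print(s["position"],m["pose"][:3,3])
print(proj("wrist",[499,36,14]))
E
```

```text
[501.02366944  35.38319066 223.88298977] [468.20471719 -37.86997075 190.79966083]
[[320.25229375 287.23858842]]
```

View pics/w5.png

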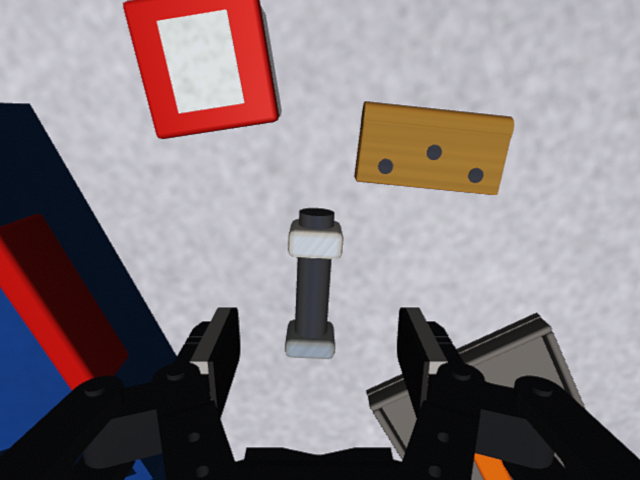

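The bolt's bare shank runs from (314,258) to (311,322). The hinge's top corners are (364,102), (514,118), (498,194) and (356,181). The tub lid's lower corners are (161,138) and (279,121).

```bash
python3 - <<'E'
from h import *
m=arm.camera_model("wrist")
p=pix("wrist",[(314,258),(311,322)],14,m);d=p[0]-p[1];print("b1",p.mean(0),np.hypot(*d),np.arctan2(d[1],d[0]))
h=pix("wrist",[(364,102),(514,118),(498,194),(356,181)],12,m);print("hinge",h.mean(0),np.linalg.norm(np.diff(h,axis=0),axis=1),np.arctan2(*(h[1]-h[0])[::-1]),np.arctan2(*(h[2]-h[3])[::-1]))
h=pix("wrist",[(161,137),(278,120)],37,m);d=h[1]-h[0];L=np.hypot(*d);a=np.arctan2(d[1],d[0]);mid=h.mean(0)
v=pix("wrist",[(200,60)],37,m)[0]-mid;n=np.array([-d[1],d[0]])/L;n*=np.sign(v@n);print("tub",mid+n*23,L,a)
x,y=p.mean(0);a=np.arctan2(*(p[0]-p[1])[::-1]);go(x,y,18,a+np.pi/2)
E
```

```text
b1 [503.14286015  36.29350918] 33.31934830142945 -2.0141947662975466
hinge [429.52516361  -3.96576723] [63.79394195 32.51672647 63.77704851] 2.6451452357514924 2.654139914471982
tub [499.07648324 -68.467054  ] 43.68479851680908 2.883063311922313
yaw 2.745 j6 -0.79 [-1.6 -1.6 50.9] [0.    0.    0.047]
```

Request:
{"fn": "move_arm", "kwargs": {"fingers": [60, 60, 60, 0, 0, 0, 0, 0, 0, 0], "travel": [[-2, -2, 20], [-2, -2, 51], [-2, -2, 51], [-2, -2, 51], [-2, -2, 51], [-2, -2, 51], [-2, -2, 51], [-2, -2, 0], [-2, -2, -50], [-2, -2, -60]], "dr": [[0, 0, 0.04], [0, 0, 0.04], [0, 0, 0.04], [0, 0, 0.04], [0, 0, 0.04], [0, 0, 0.04], [0, 0, 0.04], [0, 0, 0.04], [0, 0, 0.04], [0, 0, 0.04]]}}

```text
clock: 9.7
position: [505.4, 36.6, 290.4]
ee_rot: [-0.537, 0.843, -0.002, 0.007]
contact_force: [1.4, 0.1, -0.2]
gripper_width: 13.8
grasp_force: 58.7
```

```bash
python3 - <<'E'
from h import *
s=arm.read_state();print(s["position"],s["gripper_width"],s["grasp_force"],s["contact_force"])
go(655,-208,130,np.pi/2)
E
```

```text
[505.3997058   36.61623586 290.39336519] 13.810641521964007 58.73044431209564 [ 1.41453223  0.0850972  -0.20852274]
yaw 2.705 j6 -0.83 [ 158.5 -238.9    6.4] [-0.004  0.015  1.134]
```

Request:
{"fn": "move_arm", "kwargs": {"fingers": [0, 0, 0, 0, 0, 0, 0, 0, 0, 0], "travel": [[24, -36, 0], [50, -75, 0], [76, -115, 0], [102, -155, 0], [130, -195, 0], [158, -239, 0], [158, -239, 0], [158, -239, 0], [158, -239, 0], [158, -239, 0]], "dr": [[0, 0, 0.15], [0, 0, 0.3], [0, 0, 0.45], [0, 0, 0.6], [0, 0, 0.75], [0, 0, 0.9], [0, 0, 1.05], [0, 0.015, 1.134], [0, 0.015, 1.134], [0, 0.015, 1.134]]}}

```text
clock: 10.7
position: [653.0, -208.1, 284.2]
ee_rot: [-0.0, 1.0, -0.003, -0.005]
contact_force: [-0.4, -0.1, -0.9]
gripper_width: 13.4
grasp_force: 58.9
```

```bash
python3 - <<'E'
from h import *
im,m=grab("wrist","w6")
s=arm.read_state();print(s["position"],s["gripper_width"],s["grasp_force"],s["contact_force"])
go(655,-208,42,np.pi/2)
E
```

```text
[ 653.04155744 -207.946897    284.38159127] 13.868129570209359 58.90095055103302 [-0.67875526  0.27547337 -1.17301914]
yaw 1.572 j6 -1.5 [-2.8  0.5 87.4] [-0.006 -0.009  0.001]
```

View pics/w6.png

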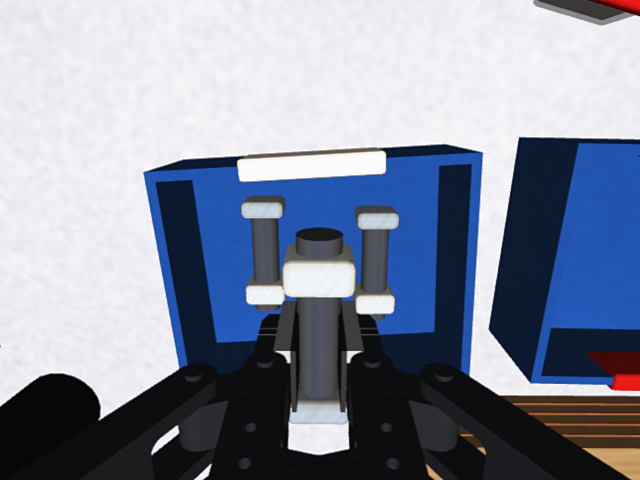

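Both placed bolts lie in the white bin at (264,250) and (376,260), with the third held between them. Lowering and releasing.

Request:
{"fn": "move_arm", "kwargs": {"fingers": [0, 0, 0, 32, 32, 32, 32, 60, 60, 60], "travel": [[-3, 0, 40], [-3, 0, 80], [-3, 0, 88], [-3, 0, 88], [-3, 0, 88], [-3, 0, 50], [-3, 0, 0], [47, 30, 0], [97, 70, 0], [140, 110, 0]], "dr": [[0, 0, 0], [0, 0, 0], [0, 0, 0], [0, 0, 0], [0, 0, 0], [0, 0, 0], [0, 0, 0], [0, 0, 0.1], [0, 0, 0.2], [0, 0, 0.3]]}}

```text
clock: 11.75
position: [535.6, -118.2, 288.2]
ee_rot: [0.152, 0.988, -0.003, -0.001]
contact_force: [0.7, 1.5, -0.4]
gripper_width: 60.0
grasp_force: 0.0
```

```bash
python3 - <<'E'
from h import *
im,m=grab("top","top2")
s=arm.read_state();print(s["position"],s["gripper_width"],s["grasp_force"],s["contact_force"])
go(429,-4,60,1.08)
E
```

```text
[ 528.44707529 -115.25276702  286.51212676] 60.20378374429554 0.0 [-7.30970798  2.35329672 -2.72051278]
yaw 1.263 j6 -1.97 [127.7  76.4  72.4] [-0.009 -0.011  0.183]
```

Request:
{"fn": "move_arm", "kwargs": {"fingers": [70, 70, 70, 70, 70], "travel": [[40, 24, 20], [80, 48, 45], [115, 65, 72], [115, 65, 72], [115, 65, 72]], "dr": [[0, 0, 0.1], [0, 0, 0.183], [0, 0, 0.183], [0, 0, 0.183], [0, 0, 0.183]]}}

```text
clock: 12.3
position: [446.0, -21.9, 214.8]
ee_rot: [0.238, 0.971, -0.003, -0.002]
contact_force: [1.8, 0.1, 0.3]
gripper_width: 69.8
grasp_force: 0.0
```

```bash
python3 - <<'E'
from h import *
im,m=grab("wrist","w7")
hsv=cv2.cvtColor(im,cv2.COLOR_BGR2HSV);k=cv2.inRange(hsv,(12,110,60),(28,255,255))
k[:,:]=cv2.morphologyEx(k,cv2.MORPH_CLOSE,np.ones((15,15)))
for c in cv2.findContours(k,0,2)[0]:
    if cv2.contourArea(c)>1500:
        b=cv2.boxPoints(cv2.minAreaRect(c));w=pix("wrist",b,12,m);e=np.diff(w,axis=0);print(b.round(),w.mean(0),np.linalg.norm(e,axis=1),np.arctan2(e[:,1],e[:,0]))
go(429,-4,16,1.08);print(arm.read_state()["position"],proj("wrist",[429,-4,12]))
E
```

```text
[[304. 307.]
 [305. 168.]
 [383. 168.]
 [382. 308.]] [427.18764998  -2.88721043] [64.07143032 32.45100622 64.07666512] [ 2.64287113  1.08294115 -0.44047346]
yaw 1.089 j6 -2.38 [24.3  8.1 44.1] [-0.007 -0.001  0.009]
[446.91222042 -22.2364983  215.12123923] [[342.11242998 243.18961703]]
```

Request:
{"fn": "move_arm", "kwargs": {"fingers": [70, 70, 70, 0, 0, 0, 0, 0, 0, 0], "travel": [[26, 8, 10], [26, 8, 44], [26, 8, 44], [26, 8, 44], [26, 8, 44], [26, 8, 44], [26, 8, 44], [26, 8, 44], [26, 8, -6], [26, 8, -56]], "dr": [[0, 0, 0.01], [0, 0, 0.01], [0, 0, 0.01], [0, 0, 0.01], [0, 0, 0.01], [0, 0, 0.01], [0, 0, 0.01], [0, 0, 0.01], [0, 0, 0.01], [0, 0, 0.01]]}}

```text
clock: 13.35
position: [427.1, -3.7, 270.8]
ee_rot: [0.245, 0.97, -0.005, -0.005]
contact_force: [0.8, 0.6, -1.8]
gripper_width: 32.1
grasp_force: 60.2
```

```bash
python3 - <<'E'
from h import *
s=arm.read_state();print(s["position"],s["gripper_width"],s["grasp_force"],s["contact_force"])
go(660,180,130,np.pi/2)
E
```

```text
[427.14996715  -3.67608191 270.78989906] 32.06948654076959 60.19197463989258 [ 0.82433302  0.55182228 -1.8498159 ]
yaw 1.076 j6 -2.44 [-117.6  272.   -18.2] [-0.01  -0.009 -0.495]
```

Request:
{"fn": "move_arm", "kwargs": {"fingers": [0, 0, 0, 0, 0, 0, 0, 0, 0, 0], "travel": [[0, 0, -20], [-19, 45, -20], [-38, 90, -20], [-57, 135, -20], [-76, 180, -20], [-97, 225, -20], [-118, 272, -20], [-118, 272, -18], [-118, 272, -18], [-118, 272, -18]], "dr": [[0, 0, 0], [0, 0, -0.1], [0, 0, -0.2], [0, 0, -0.3], [0, 0, -0.4], [0, 0, -0.495], [-0.01, -0.01, -0.495], [-0.01, -0.01, -0.495], [-0.01, -0.01, -0.495], [-0.01, -0.01, -0.495]]}}

```text
clock: 14.35
position: [659.1, 179.1, 284.7]
ee_rot: [0.0, 1.0, 0.0, 0.001]
contact_force: [-0.1, -0.4, -0.9]
gripper_width: 32.1
grasp_force: 60.2
```

```bash
python3 - <<'E'
from h import *
im,m=grab("wrist","w8")
s=arm.read_state();print(s["position"],s["gripper_width"],s["grasp_force"],s["contact_force"])
hsv=cv2.cvtColor(im,cv2.COLOR_BGR2HSV);k=cv2.inRange(hsv,(23,150,120),(35,255,255))
for c in cv2.findContours(k,0,2)[0]:
    if cv2.contourArea(c)>300: b=cv2.boundingRect(c);print(b,pix("wrist",(b[0]+b[2]/2,b[1]+b[3]/2),60,m))
go(660,180,35,np.pi/2)
E
```

```text
[658.91764158 179.05266831 284.8297571 ] 31.94065104390747 60.16246676445007 [-0.03310808  0.09072957 -0.47333104]
(252, 152, 149, 22) [[602.53687371 182.46468146]]
yaw 1.571 j6 -2.07 [-0.8  0.9 94.8] [ 0.001  0.003 -0.   ]
```

Request:
{"fn": "move_arm", "kwargs": {"fingers": [0, 0, 0, 50, 50, 50, 50, 80, 80, 80], "travel": [[0, 0, 40], [0, 0, 85], [0, 0, 95], [0, 0, 95], [0, 0, 95], [0, 0, 50], [0, 0, 5], [30, -40, 5], [60, -80, 5], [90, -120, 5]], "dr": [[0, 0, 0], [0, 0, 0], [0, 0, 0], [0, 0, 0], [0, 0, 0], [0, 0, 0], [0, 0, 0], [0, 0, 0.1], [0, 0, 0.2], [0, 0, 0.26]]}}

```text
clock: 15.4
position: [569.1, 59.3, 282.2]
ee_rot: [0.13, 0.991, 0.002, 0.004]
contact_force: [0.5, -0.6, 0.3]
gripper_width: 80.1
grasp_force: 0.0
```

```bash
python3 - <<'E'
from h import *
s=arm.read_state();print(s["position"],s["gripper_width"],s["contact_force"])
go(499,-68,75,1.31)
E
```

```text
[569.07647414  59.25119229 282.17528865] 80.08678133917995 [ 0.49427518 -0.63512671  0.31740129]
yaw 1.31 j6 -2.22 [  35.3 -141.3   51.2] [ 0.005  0.008 -0.   ]
```

Request:
{"fn": "move_arm", "kwargs": {"fingers": [80, 80, 80, 80, 80, 80], "travel": [[12, -45, 10], [24, -90, 30], [35, -138, 50], [35, -138, 51], [35, -138, 51], [35, -138, 51]], "dr": [[0, 0, 0], [0, 0, 0], [0, 0, 0], [0, 0, 0], [0, 0, 0], [0, 0, 0]]}}

```text
clock: 16.0
position: [502.1, -63.8, 229.4]
ee_rot: [0.129, 0.992, 0.001, 0.004]
contact_force: [0.0, 0.6, -0.0]
gripper_width: 80.1
grasp_force: 0.0
```

```bash
python3 - <<'E'
from h import *
im,m=grab("wrist","w9")
hsv=cv2.cvtColor(im,cv2.COLOR_BGR2HSV);k=cv2.inRange(hsv,(0,150,100),(6,255,255))|cv2.inRange(hsv,(174,150,100),(180,255,255))
for c in cv2.findContours(k,0,2)[0]:
    if cv2.contourArea(c)>1500:
        b=cv2.boxPoints(cv2.minAreaRect(c));w=pix("wrist",b,37,m);e=np.diff(w,axis=0);print(b.round(),w.mean(0),np.linalg.norm(e,axis=1),np.arctan2(e[:,1],e[:,0]))
print(arm.read_state()["position"])
go(499,-68,24,1.31)
E
```

```text
[[254. 247.]
 [360. 247.]
 [360. 341.]
 [254. 341.]] [498.25316594 -68.26121507] [43.88400834 44.59068075 47.51419258] [ 1.31132624 -0.22602331 -1.83127991]
[502.12844899 -63.43341624 229.06663019]
yaw 1.313 j6 -2.02 [ 2.2 -5.4 50. ] [0.003 0.007 0.003]
```

Request:
{"fn": "move_arm", "kwargs": {"fingers": [80, 80, 80, 0, 0, 0, 0, 0, 0, 0], "travel": [[3, -5, 10], [3, -5, 50], [3, -5, 50], [3, -5, 50], [3, -5, 50], [3, -5, 50], [3, -5, 50], [3, -5, 50], [3, -5, 0], [3, -5, -50]], "dr": [[0, 0, 0], [0, 0, 0], [0, 0, 0], [0, 0, 0], [0, 0, 0], [0, 0, 0], [0, 0, 0], [0, 0, 0], [0, 0, 0], [0, 0, 0]]}}

```text
clock: 17.05
position: [495.7, -68.4, 276.7]
ee_rot: [0.129, 0.992, -0.0, -0.002]
contact_force: [2.3, 0.4, -1.4]
gripper_width: 44.4
grasp_force: 62.2
```

```bash
python3 - <<'E'
from h import *
s=arm.read_state();print(s["position"],s["gripper_width"],s["grasp_force"],s["contact_force"])
go(650,-11,130,np.pi/2)
E
```

```text
[495.74948127 -68.43385878 276.66086942] 44.43934717354693 62.167850732803345 [ 2.25661821  0.43833106 -1.3644344 ]
yaw 1.311 j6 -2.02 [-134.3   95.1   -8.9] [-0.001 -0.003 -0.259]
```

Move over the red bin, lower, release and lift.

Request:
{"fn": "move_arm", "kwargs": {"fingers": [0, 0, 0, 0, 0, 0, 0], "travel": [[0, 0, -20], [-38, 25, -20], [-75, 50, -20], [-110, 75, -20], [-134, 95, -20], [-134, 95, -20], [-134, 95, 0]], "dr": [[0, 0, 0], [0, 0, -0.1], [0, 0, -0.2], [0, 0, -0.259], [0, 0, -0.259], [0, 0, -0.259], [0, 0, -0.259]]}}

```text
clock: 17.75
position: [651.3, -10.4, 279.4]
ee_rot: [-0.0, 1.0, 0.001, 0.004]
contact_force: [0.3, 1.1, -1.2]
gripper_width: 44.6
grasp_force: 62.3
```

```bash
python3 - <<'E'
from h import *
s=arm.read_state();print(s["position"],s["gripper_width"],s["grasp_force"],s["contact_force"])
go(650,-11,40,np.pi/2)
E
```

```text
[651.26966513 -10.43608412 279.38515722] 44.64680610416442 62.25051283836365 [ 0.33932704  1.11699908 -1.24831194]
yaw 1.571 j6 -1.8 [ 1.9 -0.7 84.4] [0.001 0.007 0.001]
```

Request:
{"fn": "move_arm", "kwargs": {"fingers": [0, 0, 0, 65, 65, 65, 65, 60, 60, 60], "travel": [[2, 0, 40], [2, 0, 80], [2, 0, 85], [2, 0, 85], [2, 0, 85], [2, 0, 40], [2, 0, -10], [52, 30, -50], [100, 60, -80], [145, 100, -80]], "dr": [[0, 0, 0], [0, 0, 0], [0, 0, 0], [0, 0, 0], [0, 0, 0], [0, 0, 0], [0, 0, 0], [0, 0, 0], [0, 0, 0], [0, 0, 0]]}}

```text
clock: 18.75
position: [536.7, 63.8, 355.6]
ee_rot: [0.001, 1.0, 0.002, 0.007]
contact_force: [0.5, 0.6, 0.6]
gripper_width: 60.1
grasp_force: 0.0
```

```bash
python3 - <<'E'
from h import *
s=arm.read_state();print(s["position"])
go(409,202,210,np.pi/2)
E
```

```text
[536.73291849  63.83202799 355.64572986]
yaw 1.569 j6 -1.99 [127.8 138.  -10.5] [ 0.004  0.013 -0.001]
```

Request:
{"fn": "move_arm", "kwargs": {"fingers": [60, 60, 60, 60, 60, 60], "travel": [[30, 40, 0], [65, 80, 0], [95, 120, 0], [100, 132, 0], [100, 132, 0], [100, 132, 0]], "dr": [[0, 0, 0], [0, 0, 0], [0, 0.013, 0], [0, 0.013, 0], [0, 0.013, 0], [0, 0.013, 0]]}}

```text
clock: 19.35
position: [437.2, 195.8, 351.5]
ee_rot: [-0.0, 1.0, 0.002, -0.004]
contact_force: [0.1, 0.8, 0.3]
gripper_width: 60.1
grasp_force: 0.0
```

```bash
python3 - <<'E'
from h import *
im,m=grab("wrist","w10");t,_=grab("top","top3")
big=cv2.resize(t[150:330,80:480],None,fx=1.6,fy=1.6,interpolation=cv2.INTER_CUBIC)
o=np.zeros((598,640,3),np.uint8);o[:288]=big;o[288:]=cv2.resize(im,(413,310)).copy() if 0 else 0
o[288:598,:413]=cv2.resize(im,(413,310))
cv2.imwrite("pics/mix.png",o);print(arm.read_state()["position"])
E
```

```text
[437.63348839 195.04615    350.45106483]
```

View pics/w10.png

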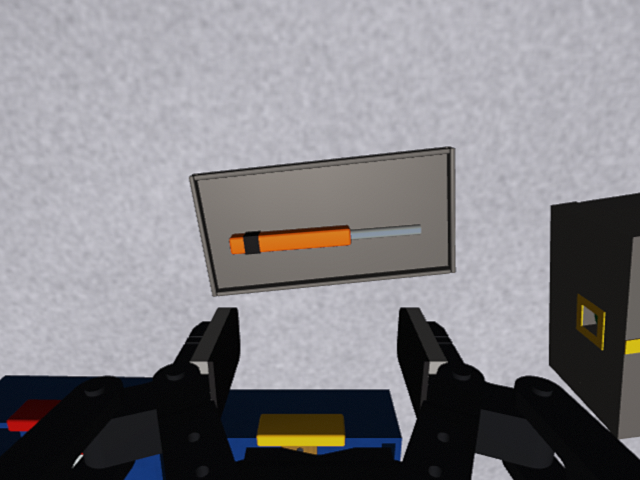

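View pics/mix.png

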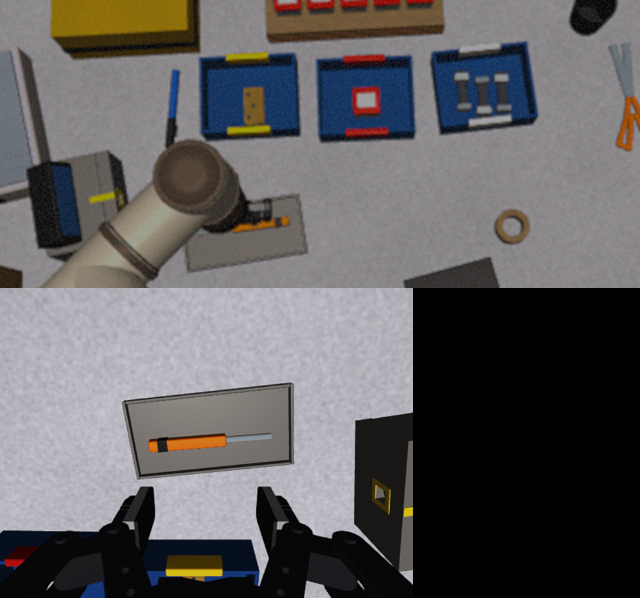

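Everything is sorted: the hinge is in yellow, the tub in red and all three bolts in white. The stylus handle runs from (230,244) to (351,236) with its tip at (421,230). The recess is at about (591,320).

```bash
python3 - <<'E'
from h import *
im=cv2.imread("pics/w10.png");m=arm.camera_model("wrist")
hsv=cv2.cvtColor(im,cv2.COLOR_BGR2HSV)
k=cv2.inRange(hsv,(5,150,90),(16,255,255));k[:200]=0;k[270:]=0
k=cv2.morphologyEx(k,cv2.MORPH_CLOSE,np.ones((25,25)));c=max(cv2.findContours(k,0,2)[0],key=cv2.contourArea)
b=cv2.boxPoints(cv2.minAreaRect(c));print(b.round())
a=pix("wrist",[(421,230),(231,244),(350,236)],11,m);print(a,np.linalg.norm(a[0]-a[1]),np.arctan2(*(a[0]-a[1])[::-1]))
tr=pix("wrist",[(194,177),(453,149),(454,271),(214,294)],14,m);print("tray",tr,tr.mean(0),np.linalg.norm(np.diff(tr,axis=0),axis=1),np.arctan2(*(tr[1]-tr[0])[::-1]))
print("recess",pix("wrist",[(591,320)],55,m))
go(435,190,80,np.pi)
E
```

```text
[[229. 237.]
 [349. 228.]
 [351. 245.]
 [230. 254.]]
[[443.3995977  275.63044326]
 [454.61509694 126.00720778]
 [448.19591194 220.06612848]] 150.04299390126937 1.6456146801454512
tray [[401.24127592 102.50937934]
 [381.11001012 293.71063018]
 [476.71465285 303.82818033]
 [496.37200485 110.0513278 ]] [438.85948594 202.52487941] [192.25812384  96.13850703 194.77135329] 1.6756981896973464
recess [[498.7874615  391.87666464]]
yaw 1.569 j6 -2.32 [  1.6  -5.3 115.5] [-0.005 -0.009  1.569]
```

Request:
{"fn": "move_arm", "kwargs": {"fingers": [60, 60, 60, 60, 60, 60, 60, 60, 60, 60], "travel": [[-12, -7, 0], [-12, -7, 0], [-12, -7, 0], [-12, -7, 0], [-12, -7, 0], [-12, -7, 20], [-12, -7, 40], [-12, -7, 60], [-12, -7, 80], [-12, -7, 90]], "dr": [[0, 0, -0.15], [0, 0, -0.3], [0, 0, -0.45], [0, 0, -0.6], [0, 0, -0.75], [0, 0, -0.9], [0, 0, -1.05], [0, 0, -1.2], [0, 0, -1.35], [0, 0, -1.49]]}}

```text
clock: 20.45
position: [448.6, 187.4, 257.7]
ee_rot: [-0.679, 0.734, 0.004, -0.005]
contact_force: [0.2, -0.1, -0.0]
gripper_width: 60.2
grasp_force: 0.0
```

```bash
python3 - <<'E'
from h import *
im,m=grab("wrist","w11")
print(arm.read_state()["position"]);print(proj("wrist",[[443.4,275.6,11],[451.1,173.4,11]],m))
s=arm.read_state();print(s["joints"][5],delta([450,188,25],down(3.217)))
E
```

```text
[448.32361081 187.22726399 256.6987107 ]
[[330.1067481  391.95919882]
 [303.40819529 237.48625254]]
-0.7943197006604186 (array([-1.1, -2.7, 76.7]), array([ 0.015, -0.002, -0.15 ]))
```

View pics/w11.png

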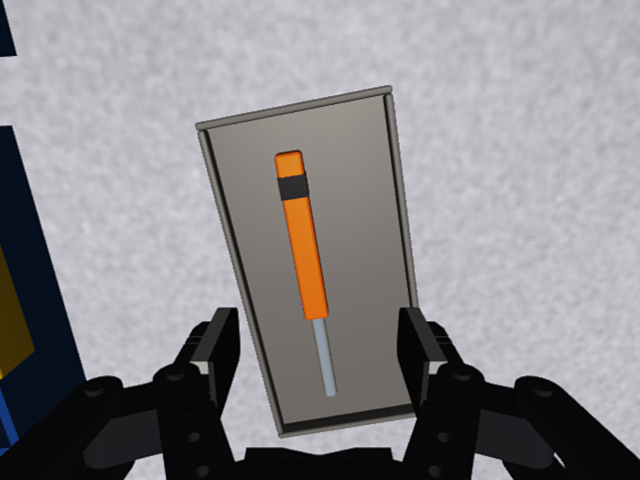

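The stylus is where expected: tip at (331,394) and handle centre at about (302,235). I'll use a narrow opening to keep clear of the tray walls.

Request:
{"fn": "move_arm", "kwargs": {"fingers": [30, 30, 30, 30, 30, 0, 0, 0, 0, 0], "travel": [[-1, -3, 0], [-1, -3, 0], [-1, -3, 40], [-1, -3, 78], [-1, -3, 78], [-1, -3, 78], [-1, -3, 78], [-1, -3, 78], [-1, -3, 40], [-1, -3, 0]], "dr": [[0.015, 0, -0.15], [0.015, 0, -0.15], [0.015, 0, -0.15], [0.015, 0, -0.15], [0.015, 0, -0.15], [0.015, 0, -0.15], [0.015, 0, -0.15], [0.015, 0, -0.15], [0.015, 0, -0.15], [0.015, 0, -0.15]]}}

```text
clock: 21.5
position: [450.9, 189.1, 259.9]
ee_rot: [0.731, -0.683, 0.001, -0.0]
contact_force: [0.7, 1.6, -0.8]
gripper_width: 11.8
grasp_force: 60.3
```

```bash
python3 - <<'E'
from h import *
s=arm.read_state();print(s["position"],s["gripper_width"],s["grasp_force"],s["contact_force"])
t,m=grab("side","side2");t2,_=grab("top","top4")
o=np.zeros((600,800,3),np.uint8)
o[:300,:400]=cv2.resize(t2[225:330,70:210],(400,300),interpolation=cv2.INTER_CUBIC)
o[:,400:]=cv2.resize(t[300:480,200:320],(400,600),interpolation=cv2.INTER_CUBIC)
w,mw=grab("wrist","w12");o[300:,:400]=cv2.resize(w,(400,300))
cv2.imwrite("pics/mix2.png",o);print(pix("side",[(0,0)],55))
E
```

```text
[450.87575795 189.13129587 259.92098417] 11.755704110922856 60.28397083282471 [ 0.67133658  1.63492725 -0.80767985]
[[2032.25878321 -727.58256603]]
```

View pics/mix2.png

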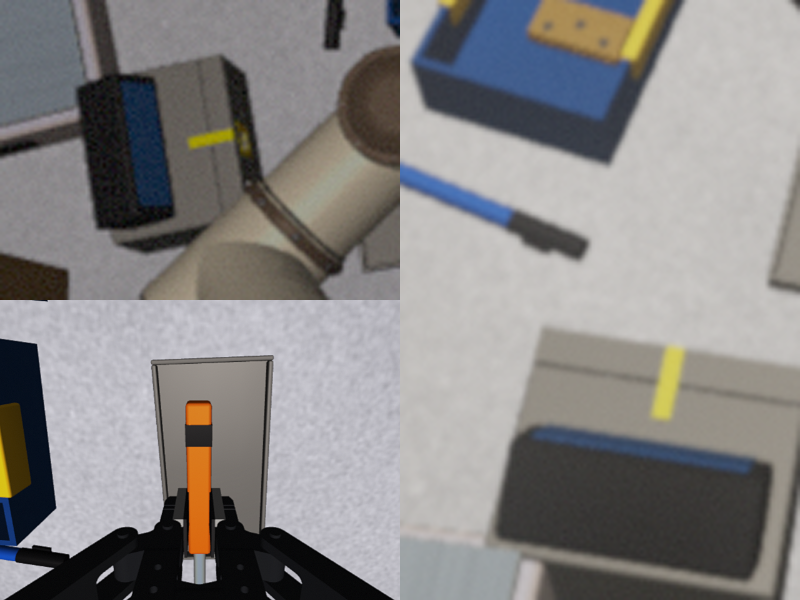

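The stylus is gripped straight, and the stripe on the counter's top is visible in both the top and side views. Next I work out the counter's yaw and the mouth position from several views.

```bash
python3 - <<'E'
from h import *
Pt=arm.camera_model("top");Ps=arm.camera_model("side")
f=lambda u,v:(70+u/2.857,225+v/2.857)
g=lambda u,v:(200+(u-400)/3.333,300+v/3.333)
A=pix("top",[f(190,143),f(234,133)],90);print("top stripe",A,np.arctan2(*(A[0]-A[1])[::-1]))
B=pix("side",[g(661,418),g(675,347)],90);print("side stripe",B,np.arctan2(*(B[0]-B[1])[::-1]))
C=pix("top",[f(222,55),f(112,83+152)],90);print("top front corner far",C)
D=pix("side",[g(542,327),g(800,366)],90);print("side front edge",D,np.arctan2(*(D[1]-D[0])[::-1]))
# w10 model
T=R.from_quat([0,1,.002,-.004]);P=np.eye(4);P[:3,:3]=T.as_matrix()@np.array([[0,.952,.307],[1,0,0],[0,.307,-.952]]);P[:3,3]=np.array([437.6,195.,350.5])+T.apply([80.4,-.4,31.8])
mw=dict(intrinsics=arm.camera_model("wrist")["intrinsics"],pose=P)
E=pix("wrist",[(550.5,206),(549.5,365)],0,mw);d=E[1]-E[0];print("w10 base edge",E,np.hypot(*d),"normal",np.arctan2(d[1],d[0])+np.pi/2)
im=cv2.imread("pics/w10.png");h=cv2.cvtColor(im,cv2.COLOR_BGR2HSV);k=cv2.inRange(h,(20,120,60),(35,255,255));k[:,:560]=0;k[:280]=0;k[360:]=0;k[:,612:]=0
c=max(cv2.findContours(k,0,2)[0],key=cv2.contourArea);print(cv2.boundingRect(c),cv2.boxPoints(cv2.minAreaRect(c)))
x,y,w,hh=cv2.boundingRect(c);print("recess",pix("wrist",[(x+w/2,y+hh/2)],55,mw))
# edge normals in front view of box
E
```

```text
top stripe [[492.0100295  430.83910429]
 [498.80484237 391.86559661]] 1.7434058051195718
side stripe [[494.3822373  433.96974045]
 [501.33749003 395.03811466]] 1.7475842570233482
top front corner far [[570.32869295 402.48498303]
 [414.06341639 498.87639891]]
side front edge [[574.46443968 407.2197141 ]
 [433.46160292 383.84472069]] -2.9773099562251257
w10 base edge [[426.62973078 381.5721876 ]
 [573.6095247  405.73548361]] 148.9527599376341 normal 1.7337375850655359
(577, 294, 29, 57) [[574.9723  348.49847]
 [578.      294.     ]
 [606.35693 295.57538]
 [603.3292  350.07385]]
recess [[500.73260197 393.85101454]]
```

```bash
cat >> h.py <<'E'
MOUTH=np.array([500.3,393.7,55.]);A=1.740;N=np.array([np.cos(A),np.sin(A),0])
TIP=np.array([-86.8,0,168.])
def tipgo(depth,off=(0,0,0)): # tip at depth beyond the mouth
    s=arm.read_state();Rt=down(A+np.pi/2);R0=R.from_quat(s["ee_rot"]);tcp=MOUTH+np.array(off)+depth*N-Rt.apply(TIP)
    print("tip now",s["position"]+R0.apply(TIP),"go",R0.inv().apply(tcp-s["position"]).round(1),(R0.inv()*Rt).as_rotvec().round(3),"tcp",tcp.round(1))
E
python3 - <<'E'
from h import *
tipgo(-30)
E
```

```text
tip now [447.65009462 277.52637914  95.18079885] go [-83.6 -73.6  41. ] [-0.011  0.005 -0.101] tcp [520.  278.6 223. ]
```

Request:
{"fn": "move_arm", "kwargs": {"fingers": [0, 0, 0, 0, 0, 0, 0], "travel": [[-35, -30, 0], [-70, -60, 0], [-84, -74, 0], [-84, -74, 20], [-84, -74, 41], [-84, -74, 41], [-84, -74, 41]], "dr": [[0, 0, -0.1], [-0.01, 0.005, -0.1], [-0.01, 0.005, -0.1], [-0.01, 0.005, -0.1], [-0.01, 0.005, -0.1], [-0.01, 0.005, -0.1], [-0.01, 0.005, -0.1]]}}

```text
clock: 22.35
position: [519.4, 278.2, 218.1]
ee_rot: [0.764, -0.645, -0.0, 0.005]
contact_force: [0.0, -0.1, -0.5]
gripper_width: 12.1
grasp_force: 60.3
```

```bash
python3 - <<'E'
from h import *
t,m=grab("side","side3");t2,mt=grab("top","top5");w,mw=grab("wrist","w13")
s=arm.read_state();tip=s["position"]+R.from_quat(s["ee_rot"]).apply(TIP);base=s["position"]+R.from_quat(s["ee_rot"]).apply(TIP+[55,0,0])
print(s["position"],s["gripper_width"],s["grasp_force"])
print("exp tip side",proj("side",[tip,base,MOUTH]),"top",proj("top",[tip,base,MOUTH]))
o=np.zeros((600,800,3),np.uint8)
o[:300,:400]=cv2.resize(t2[230:300,130:223],(400,300),interpolation=cv2.INTER_CUBIC)
o[:,400:]=cv2.resize(t[300:420,240:320],(400,600),interpolation=cv2.INTER_CUBIC)
o[300:,:400]=cv2.resize(w,(400,300))
cv2.imwrite("pics/mix3.png",o);tipgo(-30)
E
```

```text
[519.74508048 278.61059681 219.75158601] 12.088906760672138 60.311869382858276
exp tip side [[287.91774487 396.67653151]
 [293.20158058 370.28147656]
 [284.27135004 411.24944258]] top [[166.75401363 271.23964401]
 [187.55084167 266.56678576]
 [154.76202379 273.28158187]]
tip now [504.57084454 363.46156054  51.44146594] go [ 0.1 -0.2 -3.2] [ 0.004 -0.004 -0.   ] tcp [520.  278.6 223. ]
```

View pics/mix3.png

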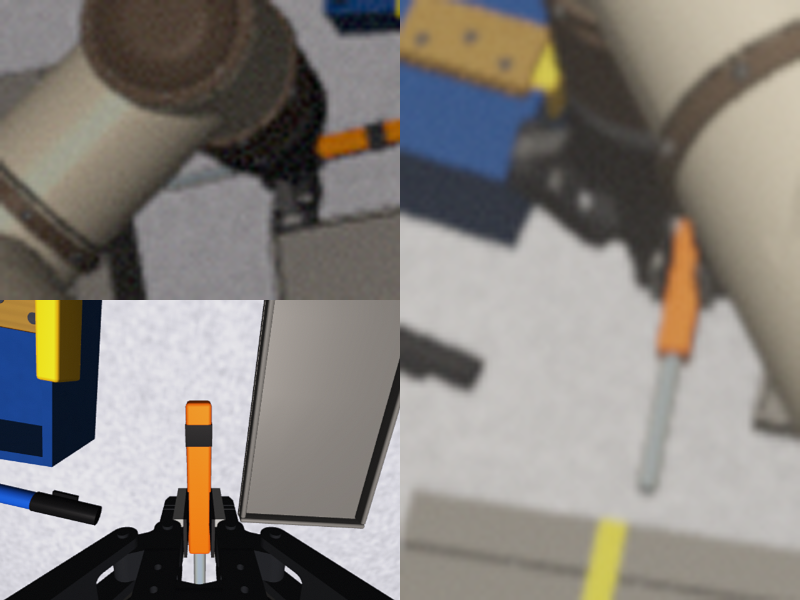

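```bash
python3 - <<'E'
from h import *
from scipy.optimize import brentq
t=cv2.imread("pics/side3.png").astype(int)
# stripe: yellowness per row
L=np.array([N[1],-N[0],0]);s=arm.read_state();R0=R.from_quat(s["ee_rot"])
def lat(f,v,u): # lateral offset l so the line f(l,t) passes pixel (u,v)
    def g(l):
        p=proj("side",f(l,np.linspace(-30,60,200)));return np.interp(v,*(p[np.argsort(p[:,1])].T[::-1]))-u
    return brentq(g,-40,40)
for v in (406,409,412,415,418):
    r=t[v,265:300];w=np.clip(r[:,1]-r[:,0]-25,0,None).astype(float);u=265+(w*np.arange(35)).sum()/w.sum();print("stripe",v,u.round(2),round(lat(lambda l,q:MOUTH+[0,0,35]+l*L+q[:,None]*N,v,u),2))
tip=s["position"]+R0.apply(TIP)
for v in (376,380,384,388,392):
    c=int(np.interp(v,[371,398],[294.8,289.6]));r=t[v,c-8:c+9].sum(1).astype(float);bg=np.interp(np.arange(17),[1,15],[r[:3].mean(),r[-3:].mean()]);w=np.clip(bg-r-40,0,None);u=c-8+(w*np.arange(17)).sum()/w.sum()
    print("rod",v,u.round(2),round(lat(lambda l,q:tip+l*L-q[:,None]*N,v,u),2))
print("tip lateral (kin)",(tip-MOUTH)@L)
E
```

```text
stripe 406 281.81 1.8
stripe 409 281.14 1.9
stripe 412 280.56 1.83
stripe 415 279.91 1.89
stripe 418 279.18 2.09
rod 376 293.3 -2.38
rod 380 292.43 -2.25
rod 384 291.55 -2.08
rod 388 290.87 -2.3
rod 392 290.35 -2.83
tip lateral (kin) -0.8822226640461386
```

```bash
python3 - <<'E'
from h import *
L=np.array([N[1],-N[0],0]);s=arm.read_state();R0=R.from_quat(s["ee_rot"]);tip=s["position"]+R0.apply(TIP)
t=cv2.imread("pics/top5.png").astype(float);t4=cv2.imread("pics/top4.png").astype(float);t0=cv2.imread("pics/top0.png").astype(float)
for u in (207,210,213,222,225,228):
    c=t[255:275,u];w=np.clip(c[:,2]-c[:,0]-40,0,None);
    if w.sum()<30: continue
    v=255+(w*np.arange(20)).sum()/w.sum();p=np.r_[pix("top",(u,v),tip[2]+5)[0],0];print("handle",u,v.round(2),((p-MOUTH)@L).round(2),((p-MOUTH)@N).round(1))
for im in (t0,t4):
  for u in (140,143,146,149):
    c=im[264:284,u];w=np.clip(c[:,1]-c[:,0]-25,0,None);v=264+(w*np.arange(20)).sum()/w.sum();p=np.r_[pix("top",(u,v),90)[0],0];print("stripe",u,v.round(2),((p-MOUTH)@L).round(2))
print("kin",(tip-MOUTH)@L)
E
```

```text
handle 207 263.41 -5.07 -137.1
handle 210 262.8 -5.24 -145.0
handle 213 261.99 -4.89 -153.0
handle 222 259.97 -4.87 -176.9
stripe 140 273.8 -0.73
stripe 143 273.15 -0.79
stripe 146 272.5 -0.84
stripe 149 271.86 -0.9
stripe 140 273.8 -0.73
stripe 143 273.14 -0.74
stripe 146 272.49 -0.8
stripe 149 271.87 -0.94
kin -0.8822226640461386
```

```bash
cat >> h.py <<'E'
LAT=np.array([N[1],-N[0],0]);OFF=3.3*LAT+[0,0,0.5]
E
python3 - <<'E'
from h import *
tipgo(-30,OFF);tipgo(4,OFF);tipgo(14,OFF)
E
```

```text
tip now [504.57084454 363.46156054  51.44146594] go [ 0.1 -3.5 -3.8] [ 0.004 -0.004 -0.   ] tcp [523.2 279.1 223.5]
tip now [504.57084454 363.46156054  51.44146594] go [-33.9  -3.5  -3.9] [ 0.004 -0.004 -0.   ] tcp [517.5 312.6 223.5]
tip now [504.57084454 363.46156054  51.44146594] go [-43.9  -3.5  -3.9] [ 0.004 -0.004 -0.   ] tcp [515.8 322.5 223.5]
```

Request:
{"fn": "move_arm", "kwargs": {"fingers": [0, 0, 0, 0, 0], "travel": [[0, -3.5, -3], [0, -3.5, -3], [-10, -3.5, -3], [-20, -3.5, -3], [-20, -3.5, -3]], "dr": [[0, 0, 0], [0, 0, 0], [0, 0, 0], [0, 0, 0], [0, 0, 0]]}}

```text
clock: 23.0
position: [519.5, 300.4, 221.6]
ee_rot: [0.765, -0.644, -0.0, 0.003]
contact_force: [-0.4, -0.4, -0.1]
gripper_width: 11.7
grasp_force: 60.3
```

```bash
python3 - <<'E'
from h import *
for _ in range(3):arm.get_image("side")
s=arm.read_state();print(s["position"],s["contact_force"],s["gripper_width"])
tipgo(4,OFF);tipgo(14,OFF)
E
```

```text
[519.42070885 299.09003835 221.24903201] [ 0.13142326 -0.05106527 -0.44467748] 12.296488565927781
tip now [503.86402365 383.6576212   52.8312376 ] go [-13.7  -0.4  -2.3] [ 0.006 -0.005  0.   ] tcp [517.5 312.6 223.5]
tip now [503.86402365 383.6576212   52.8312376 ] go [-23.7  -0.4  -2.4] [ 0.006 -0.005  0.   ] tcp [515.8 322.5 223.5]
```

Request:
{"fn": "move_arm", "kwargs": {"fingers": [0, 0, 0, 0, 0], "travel": [[0, 0, -2.4], [0, 0, -2.4], [-7, 0, -2.4], [-14, 0, -2.4], [-14, 0, -2.4]], "dr": [[0.006, -0.005, 0], [0.006, -0.005, 0], [0.006, -0.005, 0], [0.006, -0.005, 0], [0.006, -0.005, 0]]}}

```text
clock: 23.65
position: [517.2, 313.7, 223.8]
ee_rot: [0.765, -0.644, -0.0, -0.001]
contact_force: [-0.0, 0.1, -0.6]
gripper_width: 11.8
grasp_force: 60.3
```

```bash
python3 - <<'E'
from h import *
arm.get_image("side")
im,m=grab("side","side4")
s=arm.read_state();print(s["position"],s["contact_force"],s["gripper_width"])
tipgo(14,OFF)
E
```

```text
[517.1700421  312.97035057 223.67086579] [ 0.29478783 -0.48746614 -0.39708146] 11.953290271673819
tip now [502.51468206 398.57727416  55.69790649] go [-9.6 -0.3  0.2] [0. 0. 0.] tcp [515.8 322.5 223.5]
```

Request:
{"fn": "move_arm", "kwargs": {"fingers": [0, 0, 0, 0, 0], "travel": [[-3, 0, 0], [-5, 0, 0], [-7, 0, 0], [-8, 0, 0], [-8, 0, 0]], "dr": [[0, 0, 0], [0, 0, 0], [0, 0, 0], [0, 0, 0], [0, 0, 0]]}}

```text
clock: 24.25
position: [516.0, 320.1, 223.7]
ee_rot: [0.764, -0.645, -0.0, 0.0]
contact_force: [1.2, -3.4, -1.0]
gripper_width: 11.8
grasp_force: 60.3
```

```bash
python3 - <<'E'
from h import *
s=arm.read_state();print(s["position"],s["contact_force"],s["contact_force"]@N,s["contact_force"]@LAT,s["gripper_width"])
tipgo(14,OFF)
E
```

```text
[515.96152123 320.11284176 223.65949103] [ 1.15888232 -3.44751083 -0.97320791] -3.593430369333126 0.5617804994252236 11.774157617700723
tip now [501.29972366 405.57991845  55.61589403] go [-2.4 -0.3  0.2] [ 0.001 -0.001 -0.   ] tcp [515.8 322.5 223.5]
```

Request:
{"fn": "move_arm", "kwargs": {"fingers": [0, 0, 0, 0, 0, 0, 0, 0], "travel": [[-2, 0, 0], [-4, 0, 0], [-4, 0, 0], [-4, 0, 0], [-4, 0, 0], [-4, 0, 0], [-4, 0, 0], [-4, 0, 0]], "dr": [[0, 0, 0], [0, 0, 0], [0, 0, 0], [0, 0, 0], [0, 0, 0], [0, 0, 0], [0, 0, 0], [0, 0, 0]]}}

```text
clock: 25.05
position: [515.4, 322.4, 223.5]
ee_rot: [0.764, -0.645, 0.0, 0.002]
contact_force: [2.2, -9.4, 0.2]
gripper_width: 11.9
grasp_force: 60.5
```

```bash
python3 - <<'E'
from h import *
s=arm.read_state();print(s["position"],s["contact_force"],s["contact_force"]@N,s["contact_force"]@LAT,s["gripper_width"])
tipgo(14,OFF);tipgo(-40,OFF)
E
```

```text
[515.40632964 322.38348312 223.48422049] [ 2.15495485 -9.40761561  0.23865116] -9.636156026477963 0.5399618656905167 11.895021567659304
tip now [500.52336027 407.25255184  55.15722207] go [-0.  -0.4 -0. ] [ 0.003 -0.004 -0.002] tcp [515.8 322.5 223.5]
tip now [500.52336027 407.25255184  55.15722207] go [54.  -0.5  0.2] [ 0.003 -0.004 -0.002] tcp [524.9 269.3 223.5]
```

The button is fully in: 9.6 N along the axis, about 0.5 N sideways, held for over half a second. Now I retract.

Request:
{"fn": "move_arm", "kwargs": {"fingers": [0, 0, 0, 0, 0, 0, 0], "travel": [[15, 0, 0], [40, 0, 0], [70, 0, 0], [90, 0, -30], [90, 0, -50], [90, 0, -50], [90, 0, -50]], "dr": [[0, 0, 0], [0, 0, 0], [0, 0, 0], [0, 0, 0], [0, 0, 0], [0, 0, 0], [0, 0, 0]]}}

```text
clock: 25.75
position: [530.3, 235.8, 274.1]
ee_rot: [0.764, -0.645, -0.0, -0.001]
contact_force: [0.8, -0.5, -0.7]
gripper_width: 12.0
grasp_force: 60.3
```

```bash
python3 - <<'E'
from h import *
s=arm.read_state();print(s["position"],s["contact_force"],s["gripper_width"],s["grasp_force"])
print(delta([440,191.6,80],down(3.245)))
w,_=grab("wrist","w14");a=cv2.imread("pics/w13.png")
def band(i):
    h=cv2.cvtColor(i,cv2.COLOR_BGR2HSV);k=cv2.inRange(h,(5,150,90),(16,255,255));k[:150]=0;k[:,:280]=0;k[:,360:]=0;return cv2.boundingRect(k)
print(band(a),band(w))
E
```

```text
[530.30188035 235.7882376  274.06290769] [ 0.84210386 -0.54346364 -0.70230247] 12.045429153272485 60.315163135528564
(array([28.5, 96.5, 38.8]), array([-0.002,  0.002,  0.065]))
(297, 164, 42, 242) (297, 163, 41, 243)
```

No slip in the grip. Over the tray.

Request:
{"fn": "move_arm", "kwargs": {"fingers": [0, 0, 0, 0, 0, 0], "travel": [[14, 45, 0], [28, 90, 0], [28, 96, 20], [28, 96, 39], [28, 96, 39], [28, 96, 39]], "dr": [[0, 0, 0.065], [0, 0, 0.065], [0, 0, 0.065], [0, 0, 0.065], [0, 0, 0.065], [0, 0, 0.065]]}}

```text
clock: 26.4
position: [440.6, 192.4, 234.2]
ee_rot: [0.743, -0.669, -0.0, 0.001]
contact_force: [-0.8, -0.8, -0.7]
gripper_width: 12.1
grasp_force: 60.3
```

```bash
python3 - <<'E'
from h import *
w,_=grab("wrist","w15");s=arm.read_state();print(s["position"],s["gripper_width"],delta([440,191.6,24.5],down(3.245)))
E
```

```text
[440.85325024 192.52760161 234.73236543] 11.88306899993096 (array([ 0.9,  1. , 55.2]), array([-0.   ,  0.   ,  0.001]))
```

View pics/w15.png

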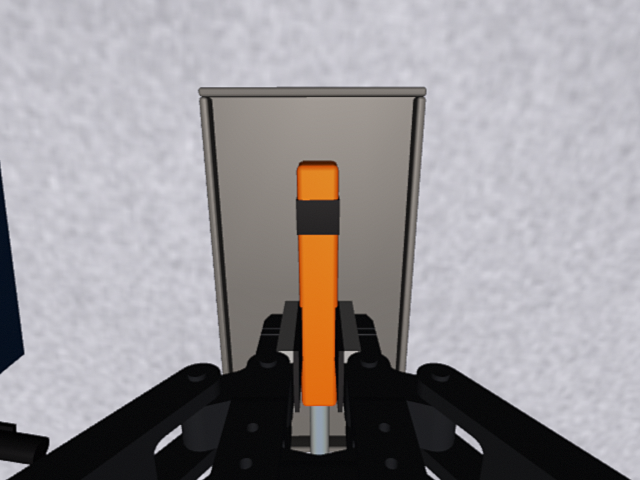

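The stylus (handle rear end at (318,163)) is centred and aligned over the tray, whose walls are at u=205 and u=420. Lowering and releasing.

Request:
{"fn": "move_arm", "kwargs": {"fingers": [0, 0, 0, 0, 30, 30, 30, 30, 30, 30], "travel": [[1, 1, 25], [1, 1, 48], [1, 1, 55], [1, 1, 55], [1, 1, 55], [1, 1, 55], [1, 1, 55], [1, 1, 20], [1, 1, -30], [1, 1, -80]], "dr": [[0, 0, 0], [0, 0, 0], [0, 0, 0], [0, 0, 0], [0, 0, 0], [0, 0, 0], [0, 0, 0], [0, 0, 0], [0, 0, 0], [0, 0, 0]]}}

```text
clock: 27.45
position: [439.5, 190.7, 315.8]
ee_rot: [0.743, -0.669, -0.0, 0.001]
contact_force: [1.5, 1.5, 0.3]
gripper_width: 30.3
grasp_force: 0.0
```

```bash
python3 - <<'E'
from h import *
for _ in range(4):arm.get_image("side")
w,mw=grab("wrist","w16");t,_=grab("top","top6");s=arm.read_state();print(s["position"],s["gripper_width"],s["contact_force"])
o=np.zeros((600,640,3),np.uint8);o[:300,:400]=cv2.resize(w,(400,300));o[300:588]=cv2.resize(t[150:330,80:480],None,fx=1.6,fy=1.6)
cv2.imwrite("pics/mix4.png",o)
print(proj("wrist",[[438.9+9.2,202.5-101,14]],mw))
E
```

```text
[439.1819059  190.46857313 313.59120166] 29.91963270798915 [-0.15517589  0.69596593  0.28123455]
[[318.16171892  91.8272321 ]]
```

View pics/mix4.png

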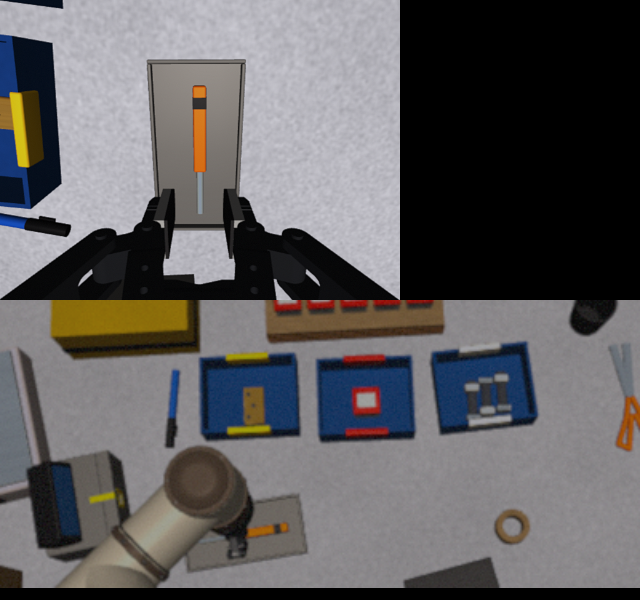

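The stylus lies flat in its tray. The hinge, tub and all three bolts are in their bins; the bolts have shifted a little but are still inside. Handing in.

```bash
python3 -c "
from bench import arm
print(arm.job_done())"
```

```text
the job is handed in; nothing more can be done
None
```

I sorted all five items present (three bolt sets, one hinge, one tub), pressed the button fully in with the stylus for over half a second, laid the stylus flat in its tray and handed the job in; it returned no verdict.

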